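Close the reagent dispenser and present the big bottle

TASK

The vials in the rotary dispenser have just been refilled. Fold its two cover flaps fully down, the left one first and then the right one, whose lapping strip lies over the left; then turn the turntable by the bar handle in its middle until the one big reagent bottle stands squarely in the middle of the front take-out opening, and finish while still gripping the handle, holding the turntable still so that I can take the bottle out. Turn it by the handle only, without touching the big bottle, and leave the tape roll, stamp, label pad and loupe where they are.

Things in the scene. Friction and masses are not known exactly. Their poses are not given: they have to be found in the camera images.
- dispenser: Rotary dispenser: white square housing 180 x 180 x 96 mm, fixed. Origin: centre of its underside, on the turntable's axis; z up; its front with the take-out opening (80 mm wide, open at the top) faces its own -x; +y is its left. Inside, a turntable (radius 80 mm) carries seven slim dropper vials (22 mm wide, 63 mm tall, pointed caps) and one big bottle, fixed in cups.
- carousel (a joint): Angle of the turntable (rad): 0 (or 6.28) when the big bottle stands in the middle of the front opening, growing counterclockwise seen from above. Starts between 1.0 and 5.3, turns either way (-12.6 to 12.6) on an easy bearing (about 0.01 N m of friction) without detents, and stays where it is left.
- bottle_mid (a point): Half-height of the big reagent bottle, the only one of its kind: brown glass, 45 mm across, 77 mm tall, flat ribbed screw cap, a drop pipette strapped to its outer side. The point lies 50 mm from the turntable's axis, 56 mm above the dispenser's underside.
- reagent_bottle: The big bottle itself; origin under it, 55 mm from the turntable's axis and 18 mm above the dispenser's underside. Not to be touched.
- handle: Black bar handle on the turntable's axis, 52 mm long (its own x), 14 mm thick (its y: grip across this), flat upright sides from 112 to 144 mm above the dispenser's underside. Origin at 130 mm, on the axis. Its own -x end always points at the big bottle. Shut flaps reach up to 103 mm, so 9 mm of air is left under the bar, which clears them at every angle.
- left_flap (a joint): Opening angle of the left cover flap (rad): 0 flat shut, 1.57 upright, stop at 1.75; starts between 1.35 and 1.7. Stiff hinge (about 0.06 N m): stays at any angle. A plate 180 mm wide (along the hinge), 88 mm long, 4 mm thick, hinged on top of the left wall, with cut-outs for the front opening and round the handle.
- right_flap (a joint): The same for the right cover flap, which is hinged on the top edge of the right wall and carries a 22 mm wide lapping strip along its free edge, which reaches 12 mm over the middle.
- left_flap_hinge (a point): Point on the left flap's hinge line (96 mm above the underside, 90 mm left of the axis, 50 mm behind the axis). The hinge line runs along the dispenser's x.
- left_flap_push (a point): Point on the outer face (top face when shut) of the left flap's full rear part, where it can be pushed: 62 mm from the hinge line, 50 mm behind the turntable's axis. Its own frame is the flap's: x along the hinge, z out of the outer face.
- right_flap_hinge (a point): The like point on the right flap's hinge line, 90 mm right of the axis.
- right_flap_push (a point): The like point on the outer face of the right flap.
- tape_roll: Bystander: roll of packing tape lying flat, 104 mm across, 24 mm high; origin under its centre.
- stamp: Bystander: wooden hand stamp with a knob, 24 x 52 mm, 62 mm high; origin under its centre.
- label_pad: Bystander: pad of paper labels, 74 x 105 x 11 mm; origin under its centre.
- loupe: Bystander: black loupe, 39 mm across, 26 mm high; origin under its centre.

How it is judged:
By the outcome, as a careful person would: the job done as asked, in the order asked, and still so for the second after the job is handed in, while the arm keeps its last pose, push and grip.
It also fails if it takes over 64 s, if anything falls off the work surface, if the arm or the gripper's body presses on something with over 40 N, if the wrist force passes 120 N, or if a joint passes its speed limit or range.

ROBOT

A 6-joint arm with a two-finger parallel gripper is mounted at the origin on a cart in front of the work surface, level with it; the furniture and walls round the work are solid. World frame = base frame: x ahead of the robot, y to its left, z up, the work surface at z = 0. Lengths are in m, angles in rad, forces in N, time in s.
With the tool pointing down it reaches from about 0.35 to 0.975 m from the base axis. Payload 17.4 kg.
Tool frame: the origin (TCP) lies between the finger pads; the fingertips stand 25 mm ahead of it and the grasp point (between the pads) lies 6 mm ahead of it (ctrl.finger_overhang is the distance from the TCP to the fingertips, in m); z points along the fingers, y is the direction in which the jaws open and shut (so a half turn about z gives the same grasp; the last joint's range is limited). The gripper opens to 85 mm and grips with 20 to 120 N. Pads are 22 mm wide; open, the fingers measure 114 mm over their backs; the gripper's body (76 mm by 85 mm) begins 54 mm behind the grasp point. The pads swing forward as they close: fully open they stand 13 mm farther back than shut.
Start: joints at [1.196, 0.116, 1.442, -0, 1.584, -0.038], TCP at [0.223, 0.637, 0.256] pointing down, gripper open.
Joint ranges: [-2.83, 2.83], [-0.83, 2.19], [0.07, 2.5], [-1.14, 4.28], [0.01, 3], [-2.97, 2.97]. Speed limits (rad/s): [1.89, 1.89, 2.22, 3.14, 3.14, 3.14].

INTERFACE

Orientations are given as a unit quaternion [x, y, z, w].
In Python, from bench import ctrl gives the robot as it stands. The module is installed in compiled form; this text tells all that it offers.
- The arm moves only by the shell command python3 -m jog 'ROWS' [FORCE]. ROWS is a JSON object of lists of equal length, an entry for each row: "grip": the closure, from -1 (fully open) to 1 (shut); "offset": the shift along the world's x, y, z in mm, a list of three; "yaw": the turn about the world's z in rad. In form: {"grip": [grip, ...], "offset": [[dx, dy, dz], ...], "yaw": [yaw, ...]}. A call has 1 to 5 rows; each row shifts and turns the commanded pose from where the row before left it; what a row does not reach is not made up. A row lasts 1/10 s, in which the tool goes at most 50 mm and 8.59 degrees, less where a joint would pass 70% of its speed; a pose out of reach is approached as far as the arm can. A call with a gripper value outside its range is refused whole. The fingers move at their own pace and stop on an object; FORCE is the grip in N (left out, the last holds). Time passes only in rows, so rows that do not move let the fingers close. It gives the time, the measured TCP pose, the force and the opening at its end, in the units of the state.
- ctrl.sense(): the state, without advancing time (a new reading comes with each control period).
- ctrl.grab_frame(name): name is "scene" or "side" or "wrist"; returns the picture (480x640x3 uint8, red, green, blue); there is no depth.
- ctrl.camera_model(name): a dict with "fx", "fy", "cx", "cy" (pixels), "R" (3x3) and "t" (3): a world point X has camera coordinates R X + t; the wrist camera has in their place "tool_from_camera" (4x4, takes a point from camera to tool coordinates, whose origin is the TCP and whose axes are the flange's). Camera axes: x right, y down, z forward; pixel columns grow to the right and rows downward; lengths in m; the calibration is good to about 2 mm. The wrist camera is an equidistant fisheye: a pixel r from the principal point sees the ray r / f radians off the axis. A picture is of the moment at which its call begins: read the wrist's pose just before it. camera_model takes no time and is no camera call.
- ctrl.hand_in(): hands the job in, once; it reports no verdict.
The state is a dict: "time": time; "joints": joint angles; "qvel": joint speeds; "tau": joint torques, N m; "ee_pos": TCP position; "tool_rot": TCP orientation; "force": force on the tool from outside, world axes, zero at the start; "wrist_torque": the same for the moment, N m; "gripper_width": finger opening in m.
Only numpy, scipy, OpenCV 4.12 (cv2) and the standard library are available. Lean on these libraries where they do the work, as an engineer would, in place of code of your own. Each camera call takes 0.05 s, during which the arm holds its last target.

## Working session

There is one attempt and no reset: what is moved stays moved. The work goes in short steps, Python scripts to look and compute and a shell command to move; the robot and the scene stay as the last step left them, time stands still between calls to the robot, and variables do not carry over. Pictures are saved under pics/ and viewed, and the job is handed in when it is done.

```bash
mkdir -p pics; python3 - <<'E'
from bench import ctrl
import cv2
s=ctrl.sense();print(s)
for n in("scene","side","wrist"):
    f=ctrl.grab_frame(n);cv2.imwrite(f"pics/{n}0.png",f[:,:,::-1]);print(n,ctrl.camera_model(n))
print(ctrl.finger_overhang)
E
```

```text
{'time': 0.0, 'joints': array([ 1.19617815e+00,  1.16519978e-01,  1.44228888e+00, -6.48565538e-07,
        1.58397616e+00, -3.78258042e-02]), 'qvel': array([-0.00167109,  0.00011449,  0.00151932,  0.00138178, -0.00222494,
        0.00141823]), 'tau': array([-5.36288680e-04, -7.31992793e+01, -6.32486701e+01, -1.43715779e-04,
        6.39183767e-03, -6.99541238e-05]), 'ee_pos': array([0.2230281 , 0.63692098, 0.25552456]), 'tool_rot': array([ 1.67601411e-01,  9.85854661e-01, -5.83615286e-04, -1.21758683e-04]), 'force': array([ 0.66376993, -0.66831438,  0.29711713]), 'wrist_torque': array([-0.01183018,  0.02086349,  0.00018763]), 'gripper_width': 0.08538178978045909}
scene {'fx': 612.9678494855513, 'fy': 612.9678494855513, 'cx': 314.31919997477394, 'cy': 236.9527699836067, 'R': array([[ 0.92981866, -0.36801091,  0.00228468],
       [-0.28062469, -0.71301708, -0.64253905],
       [ 0.2380904 ,  0.59680367, -0.76624953]]), 't': array([-0.3687971 ,  0.39482292,  1.1002254 ])}
side {'fx': 460.34821155648297, 'fy': 460.34821155648297, 'cx': 321.9326353196916, 'cy': 248.6677663391225, 'R': array([[-0.98617764, -0.16566069, -0.00319271],
       [-0.06807783,  0.42268411, -0.90371652],
       [ 0.15105981, -0.89100768, -0.42811944]]), 't': array([0.55726211, 0.02546136, 1.06473732])}
wrist {'fx': 371.64829954431775, 'fy': 371.64829954431775, 'cx': 321.75987599185635, 'cy': 241.54755363717211, 'tool_from_camera': array([[-2.53777716e-03, -9.62437393e-01, -2.71491849e-01,
         6.74636506e-02],
       [ 9.99996716e-01, -2.34525668e-03, -1.03357097e-03,
         7.88174765e-05],
       [ 3.58029276e-04, -2.71493580e-01,  9.62440184e-01,
        -1.17564167e-01],
       [ 0.00000000e+00,  0.00000000e+00,  0.00000000e+00,
         1.00000000e+00]])}
0.025
```

View pics/scene0.png

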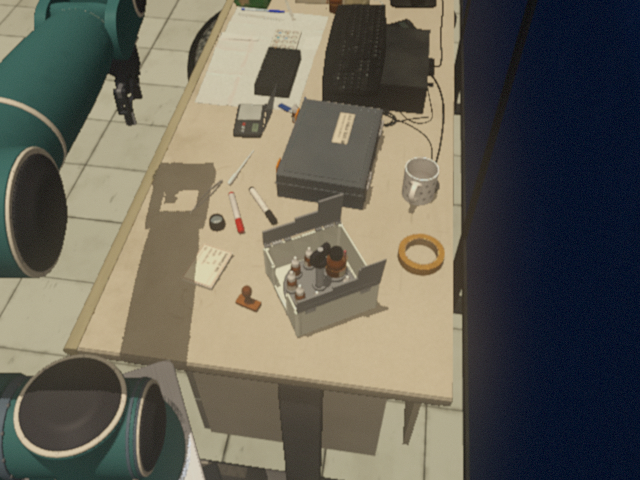

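View pics/side0.png

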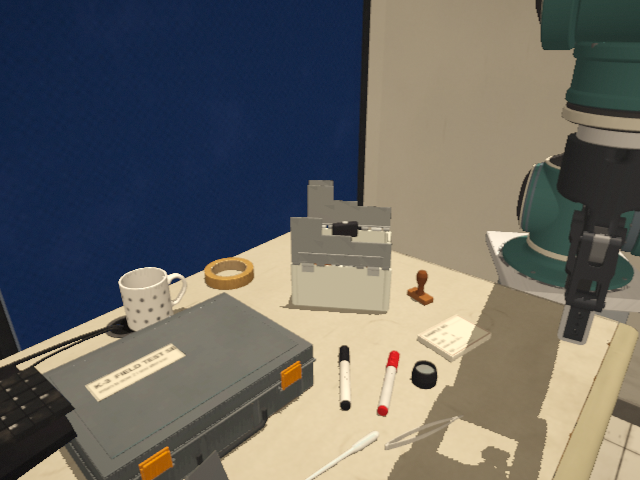

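View pics/wrist0.png

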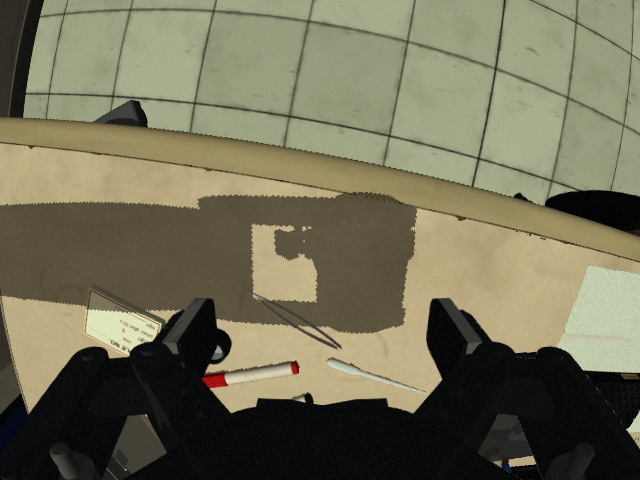

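```bash
python3 - <<'E'
import cv2
a=cv2.imread("pics/scene0.png")[185:345,235:405];cv2.imwrite("pics/sc0c.png",cv2.resize(a,None,fx=3.7,fy=3.7,interpolation=cv2.INTER_CUBIC))
a=cv2.imread("pics/side0.png")[170:320,270:410];cv2.imwrite("pics/si0c.png",cv2.resize(a,None,fx=4,fy=4,interpolation=cv2.INTER_CUBIC))
E
```

```text
(no output)
```

View pics/sc0c.png

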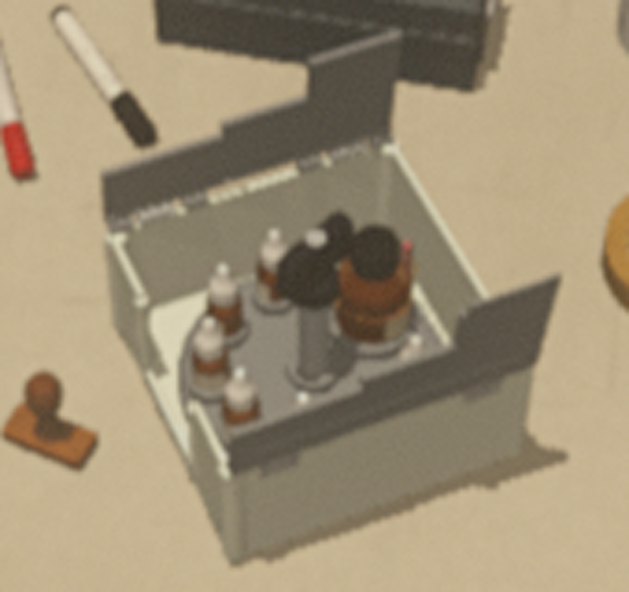

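View pics/si0c.png

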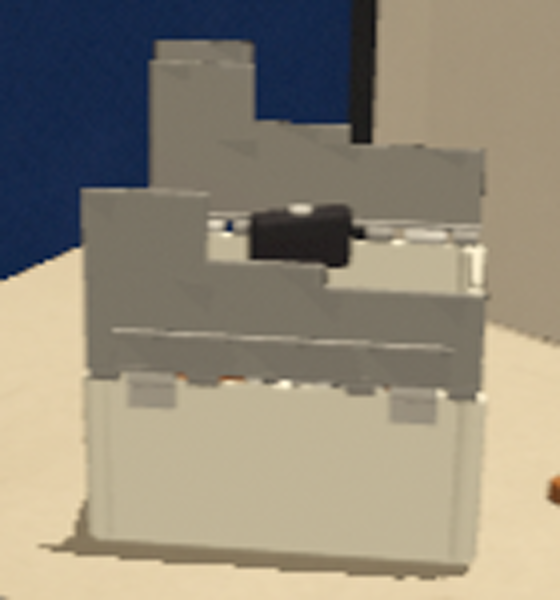

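```bash
cat > h.py <<'E'
import numpy as np
from bench import ctrl
from scipy.optimize import least_squares
from scipy.spatial.transform import Rotation as Rn
M={n:ctrl.camera_model(n) for n in("scene","side")}
def proj(n,X):
    m=M[n];c=np.asarray(X)@m["R"].T+m["t"];return np.stack([m["fx"]*c[...,0]/c[...,2]+m["cx"],m["fy"]*c[...,1]/c[...,2]+m["cy"]],-1)
def ray(n,u,v,z):
    m=M[n];d=m["R"].T@np.array([(u-m["cx"])/m["fx"],(v-m["cy"])/m["fy"],1]);o=-m["R"].T@m["t"]
    return o+d*(z-o[2])/d[2]
def W(p,L):
    x,y,a=p;L=np.asarray(L,float);c,s=np.cos(a),np.sin(a)
    return np.stack([x+c*L[...,0]-s*L[...,1],y+s*L[...,0]+c*L[...,1],L[...,2]],-1)
E
python3 - <<'E'
from h import *
h=.09
obs=[("scene",(-h,-h,0),(298.5,336.4)),("scene",(-h,h,.096),(265.3,248.5)),("scene",(h,h,.096),(341.2,224.7)),("scene",(h,-h,0),(376.9,310.7)),
("side",(h,h,0),(293,305)),("side",(-h,h,0),(387.5,313)),("side",(h,h,.096),(291.8,263.8)),("side",(-h,h,.096),(391,268.8))]
f=lambda p:np.concatenate([proj(n,W(p,L))-uv for n,L,uv in obs])
for a in(0,):
    r=least_squares(f,[.6,0,a]);print(r.x,np.round(r.fun.reshape(-1,2),1).tolist())
p=r.x
# flap angle fit from tips
def flap(side,th,dx,l,off=0):
    return (dx, side*(.09-l*np.cos(th)+0), .096+l*np.sin(th))
crop=lambda u,v:(235+u/3.7,185+v/3.7)
crs=lambda u,v:(270+u/4,170+v/4)
print("flap tip preds (rear corner), left side1, right")
for sd,nm in((1,"L"),(-1,"R")):
  for th in(1.3,1.4,1.5,1.6,1.7):
    q=W(p,flap(sd,th,.09,.088 if sd>0 else .110)); a=proj("scene",q);b=proj("side",q)
    print(nm,th,np.round((a-[235,185])*3.7),np.round((b-[270,170])*4))
for z in (.144,):
  print("handle centre",(proj("scene",W(p,(0,0,z)))-[235,185])*3.7,(proj("side",W(p,(0,0,z)))-[270,170])*4)
for c in np.arange(1,5.4,.3):
  b=W(p,(-.055*np.cos(c),-.055*np.sin(c),.095)); print(round(c,1),np.round((proj("scene",b)-[235,185])*3.7),end=";")
E
```

```text
[0.48668014 0.196341   0.03888979] [[-1.0, 2.5], [-1.9, -1.5], [-0.4, -3.5], [-1.4, -1.5], [0.1, -0.2], [-0.9, -1.9], [-0.3, -3.2], [-1.3, -2.7]]
flap tip preds (rear corner), left side1, right
L 1.3 [415.  62.] [ 90. 173.]
L 1.4 [408.  49.] [ 86. 176.]
L 1.5 [402.  37.] [ 83. 180.]
L 1.6 [395.  27.] [ 79. 187.]
L 1.7 [388.  17.] [ 75. 196.]
R 1.3 [524. 199.] [135.  46.]
R 1.4 [534. 210.] [138.  35.]
R 1.5 [545. 224.] [141.  26.]
R 1.6 [555. 239.] [144.  20.]
R 1.7 [565. 256.] [148.  16.]
handle centre [315.36557895 239.93941807] [298.24825563 202.72557296]
1.0 [299. 375.];1.3 [330. 375.];1.6 [359. 368.];1.9 [383. 354.];2.2 [402. 335.];2.5 [412. 313.];2.8 [413. 289.];3.1 [405. 267.];3.4 [390. 247.];3.7 [368. 232.];4.0 [342. 222.];4.3 [314. 219.];4.6 [285. 222.];4.9 [259. 232.];5.2 [238. 247.];
```

```bash
python3 -m jog '{"grip":[-1,-1,-1,-1,-1],"offset":[[28,-30,10],[28,-30,10],[28,-30,10],[28,-30,10],[28,-30,10]],"yaw":[0.07,0.07,0.07,0.07,0.06]}'; python3 -m jog '{"grip":[-1,-1,-1,-1,-1],"offset":[[28,-30,5],[28,-30,0],[28,-30,0],[28,-30,0],[0,0,0]],"yaw":[0,0,0,0,0]}'
python3 - <<'E'
from h import *
import cv2
s=ctrl.sense();f=ctrl.grab_frame("wrist");cv2.imwrite("pics/w1.png",f[:,:,::-1]);print(s["joints"],s["ee_pos"],s["tool_rot"],s["time"])
E
```

```text
time: 0.65
ee_pos: [0.3639, 0.4857, 0.3065]
tool_rot: [-0.003, 1.0, -0.0, -0.0]
force: [0.3, 0.9, -0.5]
gripper_width: 0.0853
time: 1.15
ee_pos: [0.4775, 0.364, 0.311]
tool_rot: [0.0, 1.0, -0.001, 0.0]
force: [-0.4, 0.9, 0.3]
gripper_width: 0.0856
[ 6.09249976e-01 -5.49037736e-02  1.52871948e+00 -9.48815714e-04
  1.66825286e+00 -9.61073442e-01] [0.47752698 0.3640096  0.31095277] [ 2.82503207e-04  9.99999820e-01 -5.23369311e-04  7.51775870e-05] 1.15
```

View pics/w1.png

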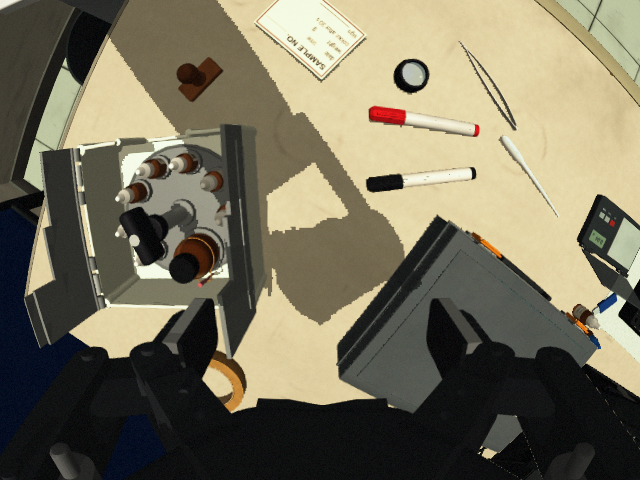

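```bash
cat >> h.py <<'E'
WM=ctrl.camera_model("wrist")
def wproj(s,X):
    Rt=Rn.from_quat(s["tool_rot"]).as_matrix();T=WM["tool_from_camera"]
    q=(np.asarray(X)-s["ee_pos"])@Rt
    c=(q-T[:3,3])@T[:3,:3]
    rho=np.hypot(c[...,0],c[...,1]);th=np.arctan2(rho,c[...,2]);k=WM["fx"]*th/np.maximum(rho,1e-9)
    return np.stack([k*c[...,0]+WM["cx"],k*c[...,1]+WM["cy"]],-1)
def flap(sd,th,dx,l,n=0):  # n: offset along outer normal
    return (dx, sd*(.09-l*np.cos(th)+n*np.sin(th)), .096+l*np.sin(th)+n*np.cos(th))
E
python3 - <<'E'
from h import *
import cv2
s=ctrl.sense();im=cv2.imread("pics/w1.png")
p=[.4867,.1963,.0389]
def line(a,b,col):
    t=np.linspace(0,1,20)[:,None];P=wproj(s,W(p,np.array(a)*(1-t)+np.array(b)*t))
    cv2.polylines(im,[np.round(P*4).astype(int)],False,col,1,cv2.LINE_AA,2)
h=.09
for z,c in((0,(0,255,0)),(.096,(0,255,255))):
    for a,b in(((-h,-h),(h,-h)),((h,-h),(h,h)),((h,h),(-h,h)),((-h,h),(-h,-h))): line((*a,z),(*b,z),c)
line((0,0,.10),(0,0,.144),(255,0,255))
for th,c in((1.4,(0,0,255)),(1.6,(255,0,0))):
    for sd,l in((1,.088),(-1,.102)): line(flap(sd,th,.0,l),flap(sd,th,.09,l),c);line(flap(sd,th,.09,0),flap(sd,th,.09,l),c)
cv2.imwrite("pics/w1o.png",cv2.resize(im[100:400,0:400],None,fx=2,fy=2,interpolation=cv2.INTER_CUBIC))
E
```

```text
(no output)
```

View pics/w1o.png

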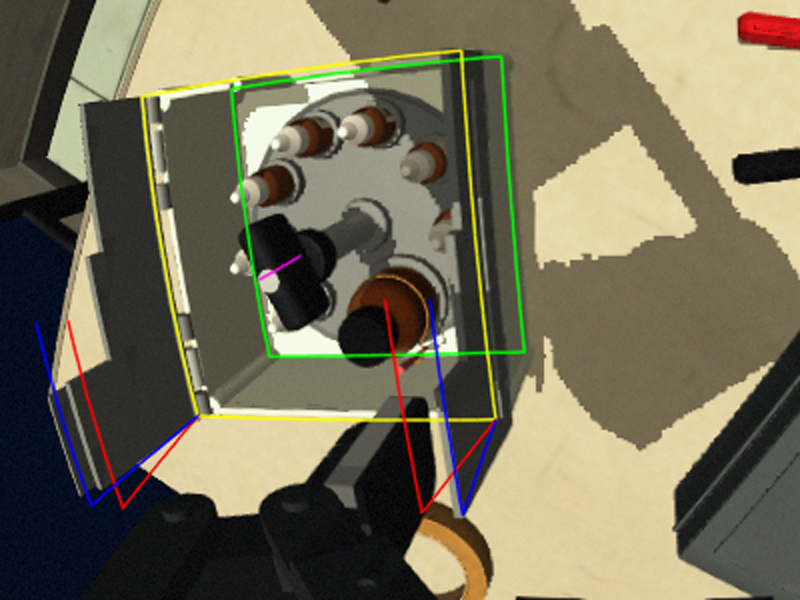

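```bash
cat > fit.py <<'E'
from h import *
s=dict(ee_pos=np.array([0.47752698,0.3640096,0.31095277]),tool_rot=np.array([2.82503207e-04,9.99999820e-01,-5.23369311e-04,7.51775870e-05]))
h=.09
obs=[("scene",(-h,-h,0),(298.5,336.4)),("scene",(h,-h,0),(376.9,310.7)),("side",(h,h,0),(293,305)),("side",(-h,h,0),(387.5,313)),
("scene",(0,0,.144),(320.1,249.3)),("side",(0,0,.144),(345,222.5)),("wrist",(0,0,.144),(134,239)),("wrist",(h,-h,.096),(102,304)),("wrist",(-h,-h,.096),(77,148))]
P=lambda n,X: wproj(s,X) if n=="wrist" else proj(n,X)
f=lambda q:np.concatenate([P(n,W(q[:3],L))-uv for n,L,uv in obs]+[P("wrist",W(q[:3],(-.055*np.cos(q[3]),-.055*np.sin(q[3]),.095)))-(182.5,267.5),P("scene",W(q[:3],(-.055*np.cos(q[3]),-.055*np.sin(q[3]),.095)))-(336.6,251.5)])
r=least_squares(f,[.487,.196,.04,3.4],loss="soft_l1");print(r.x);print(np.round(f(r.x).reshape(-1,2),1).tolist())
E
python3 fit.py
```

```text
[0.48651917 0.19957805 0.03867039 3.54753986]
[[-1.7, 1.3], [-2.1, -2.7], [-0.2, 0.7], [-0.8, -1.0], [-0.5, -0.6], [-0.6, -1.2], [-0.5, -1.1], [-0.3, 2.7], [-3.0, -2.0], [0.4, 5.1], [0.5, -3.1]]
```

```bash
python3 - <<'E'
from h import *
for u,v in((278,200),(361,206),(280,176),(370,185),(248,137)):print((u,v),ray("scene",u,v,0).round(3),ray("scene",u,v,.06).round(3))
p=[.4865,.1995,.0387]
# schedule of TCP for left closing: inner-bottom corner half 14.5mm
for sd,th0 in((1,1.6),(-1,1.6)):
  for th in np.arange(th0,-.01,-.2):
    L=np.array(flap(sd,th,.055,.062,.007));L[1]+=sd*.0145;L[2]+=.025
    print(sd,round(th,2),(W(p,L)*1000).round(0))
E
```

```text
(278, 200) [0.493 0.487 0.   ] [0.477 0.433 0.06 ]
(361, 206) [0.675 0.394 0.   ] [0.649 0.345 0.06 ]
(280, 176) [0.526 0.565 0.   ] [0.508 0.506 0.06 ]
(370, 185) [0.726 0.451 0.   ] [0.697 0.399 0.06 ]
(248, 137) [0.496 0.738 0.   ] [0.479 0.67  0.06 ]
1 1.6 [537. 315. 183.]
1 1.4 [538. 302. 183.]
1 1.2 [538. 290. 181.]
1 1.0 [538. 278. 177.]
1 0.8 [539. 268. 170.]
1 0.6 [539. 259. 162.]
1 0.4 [540. 252. 152.]
1 0.2 [540. 247. 140.]
1 0.0 [540. 244. 128.]
-1 1.6 [546.  88. 183.]
-1 1.4 [545. 101. 183.]
-1 1.2 [545. 113. 181.]
-1 1.0 [544. 125. 177.]
-1 0.8 [544. 135. 170.]
-1 0.6 [544. 144. 162.]
-1 0.4 [543. 152. 152.]
-1 0.2 [543. 157. 140.]
-1 0.0 [543. 159. 128.]
```

```bash
python3 -m jog '{"grip":[1,1,1,1,1],"offset":[[20,-9,-20],[20,-9,-20],[20,-8,-20],[0,0,0],[0,0,0]],"yaw":[0.04,0,0,0,0]}' 40
python3 - <<'E'
from h import *
import cv2
f=ctrl.grab_frame("wrist");cv2.imwrite("pics/w2.png",f[:,:,::-1]);s=ctrl.sense();print(s["joints"],s["gripper_width"])
E
```

```text
time: 1.7
ee_pos: [0.5345, 0.3417, 0.251]
tool_rot: [-0.022, 1.0, -0.0, -0.001]
force: [-0.3, 0.5, -0.1]
gripper_width: 0.0122
[ 5.28750108e-01  2.91953557e-02  1.54004409e+00  2.69857096e-04
  1.57204105e+00 -1.08584819e+00] 0.004414337233604668
```

View pics/w2.png

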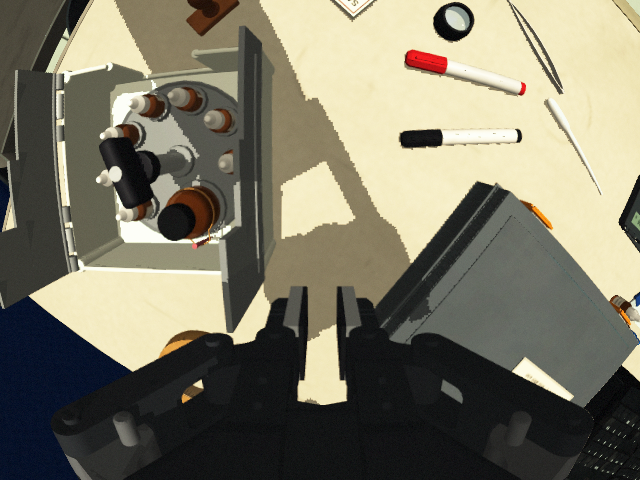

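```bash
python3 -m jog '{"grip":[1,1,1,1],"offset":[[2,0,-34],[2,0,-34],[0,-8,0],[0,-5,0]],"yaw":[0,0,0,0]}'
python3 -m jog '{"grip":[1,1,1,1,1],"offset":[[0,-8,0],[0,-7,0],[0,-6,0],[0,-6,-1],[0,-6,-1]],"yaw":[0,0,0,0,0]}'
```

```text
time: 2.15
ee_pos: [0.5387, 0.3281, 0.1849]
tool_rot: [-0.022, 1.0, 0.0, 0.0]
force: [0.3, -0.4, 0.7]
gripper_width: 0.0
time: 2.65
ee_pos: [0.5392, 0.2946, 0.1816]
tool_rot: [-0.022, 1.0, 0.0, 0.0]
force: [-0.4, 0.5, 0.9]
gripper_width: -0.0002
```

```bash
python3 - <<'E'
from h import *
import cv2
f=ctrl.grab_frame("side");g=ctrl.grab_frame("scene")
cv2.imwrite("pics/s3.png",np.hstack([cv2.resize(f[100:330,230:470,::-1],(400,383)),cv2.resize(g[160:360,220:420,::-1],(383,383))]));s=ctrl.sense();print(s["ee_pos"],s["force"],s["gripper_width"])
E
```

```text
[0.53911288 0.29434061 0.18122931] [ 0.23176162  0.97124479 -0.96679745] -7.605287646350182e-05
```

View pics/s3.png

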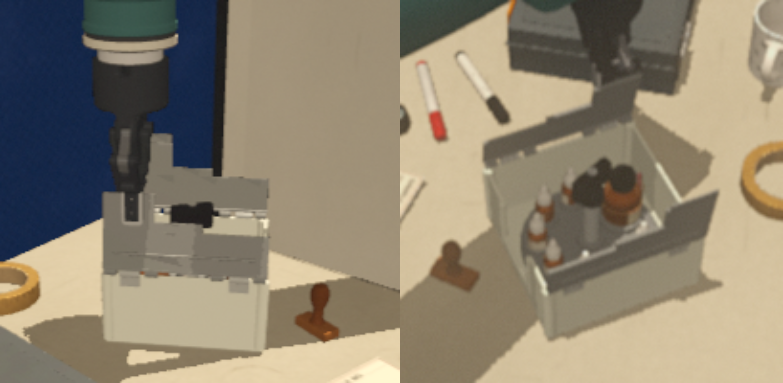

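```bash
python3 -m jog '{"grip":[1,1,1,1,1],"offset":[[0,-6,-1],[0,-6,-2],[0,-6,-3],[0,-6,-4],[0,-5,-4]],"yaw":[0,0,0,0,0]}'
python3 -m jog '{"grip":[1,1,1,1,1],"offset":[[0,-5,-5],[0,-4,-6],[0,-4,-6],[0,-3,-6],[0,-2,-6]],"yaw":[0,0,0,0,0]}'
```

```text
time: 3.25
ee_pos: [0.5391, 0.2655, 0.167]
tool_rot: [-0.022, 1.0, -0.0, 0.0]
force: [1.4, 0.2, 0.2]
gripper_width: 0.0
time: 3.75
ee_pos: [0.539, 0.2478, 0.1377]
tool_rot: [-0.022, 1.0, -0.0, -0.0]
force: [0.7, -0.3, 1.8]
gripper_width: 0.0003
```

```bash
python3 - <<'E'
from h import *
import cv2
f=ctrl.grab_frame("side");g=ctrl.grab_frame("scene")
cv2.imwrite("pics/s4.png",np.hstack([cv2.resize(f[100:330,230:470,::-1],(400,383)),cv2.resize(g[160:360,220:420,::-1],(383,383))]));s=ctrl.sense();print(s["ee_pos"],s["force"],s["gripper_width"])
E
```

```text
[0.53872865 0.24774124 0.13709906] [0.39505871 0.25074686 0.31896885] 0.00012480494955121615
```

View pics/s4.png

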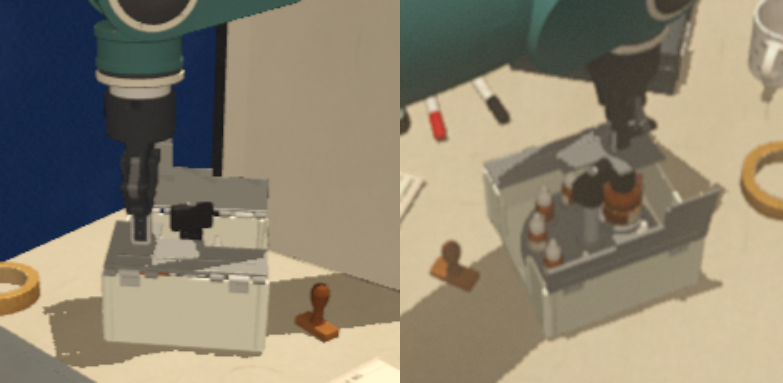

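```bash
python3 -m jog '{"grip":[1,1,1,1],"offset":[[0,0,-3],[0,0,-3],[0,0,-3],[0,0,0]],"yaw":[0,0,0,0]}'
python3 -m jog '{"grip":[1,1,1],"offset":[[0,0,-2],[0,0,-1],[0,0,0]],"yaw":[0,0,0]}'
```

```text
time: 4.25
ee_pos: [0.5389, 0.2481, 0.1288]
tool_rot: [-0.022, 1.0, -0.0, -0.0]
force: [-0.2, -0.1, -0.5]
gripper_width: -0.0002
time: 4.55
ee_pos: [0.5391, 0.2481, 0.1262]
tool_rot: [-0.022, 1.0, -0.0, -0.0]
force: [-0.2, -0.3, 0.3]
gripper_width: -0.0001
```

```bash
python3 -m jog '{"grip":[1,1,1],"offset":[[0,0,-1],[0,0,-1],[0,0,0]],"yaw":[0,0,0]}'
python3 -m jog '{"grip":[1,1,1],"offset":[[0,0,-1],[0,0,-1],[0,0,0]],"yaw":[0,0,0]}'
```

```text
time: 4.85
ee_pos: [0.5392, 0.2482, 0.1258]
tool_rot: [-0.022, 1.0, 0.0, 0.0]
force: [-6.0, -2.0, 13.4]
gripper_width: 0.0001
time: 5.15
ee_pos: [0.5393, 0.2483, 0.1255]
tool_rot: [-0.022, 1.0, 0.0, 0.001]
force: [-14.8, -5.9, 29.5]
gripper_width: -0.0
```

```bash
python3 - <<'E'
from h import *
import cv2
f=ctrl.grab_frame("side");g=ctrl.grab_frame("scene")
cv2.imwrite("pics/s5.png",np.hstack([cv2.resize(f[190:290,280:400,::-1],(400,333)),cv2.resize(g[200:320,250:390,::-1],(388,333))]));s=ctrl.sense();print(s["ee_pos"],s["force"],s["gripper_width"])
E
```

```text
[0.5393147  0.24831073 0.1254589 ] [-13.36084046  -5.88091037  29.46375582] 0.00011662102173692459
```

View pics/s5.png

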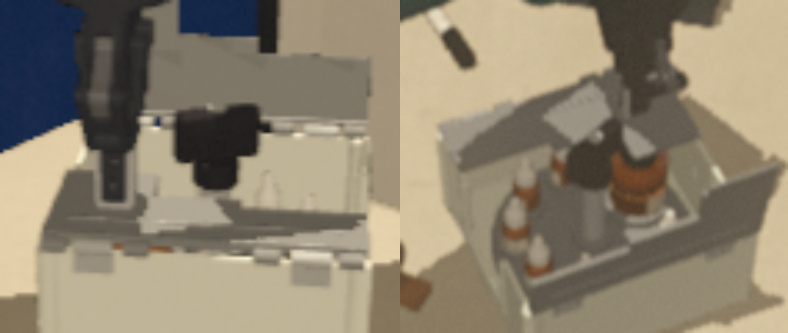

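```bash
python3 -m jog '{"grip":[1,1,1,1,1],"offset":[[0,0,8],[0,0,20],[0,0,40],[0,0,40],[0,-10,37]],"yaw":[0,0,0,0,0]}'
python3 - <<'E'
from h import *
import cv2
for u,v in((453,400),(458,150)):print(ray("scene",u,v,0))
s=ctrl.sense();print(s["ee_pos"],s["joints"]);f=ctrl.grab_frame("wrist");cv2.imwrite("pics/w6.png",f[:,:,::-1])
p=[.4865,.1995,.0387]
for th in(1.4,1.5,1.6,1.7):print(th,wproj(s,W(p,flap(-1,th,.09,.102))).round(),wproj(s,W(p,flap(-1,th,-.09,.04))).round())
E
```

```text
time: 5.75
ee_pos: [0.5389, 0.2386, 0.2691]
tool_rot: [-0.022, 1.0, 0.0, 0.0]
force: [-0.3, 0.0, 0.5]
gripper_width: -0.0
[ 0.62979815 -0.13129211  0.        ]
[0.99854955 0.48444339 0.        ]
[0.53885765 0.23856529 0.26909103] [ 3.73373671e-01 -7.37221820e-02  1.61372037e+00  2.85732347e-04
  1.60122711e+00 -1.24143874e+00]
1.4 [147. 318.] [155.  43.]
1.5 [132. 318.] [150.  44.]
1.6 [119. 317.] [145.  44.]
1.7 [107. 315.] [140.  45.]
```

View pics/w6.png

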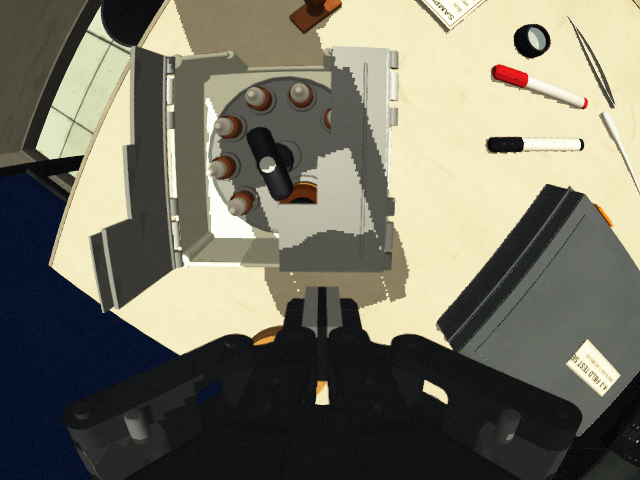

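```bash
python3 -m jog '{"grip":[1,1,1,1,1],"offset":[[2,-45,0],[2,-45,0],[1,-45,0],[1,-48,0],[0,0,0]],"yaw":[0,0,0,0,0]}'
python3 - <<'E'
from h import *
import cv2
f=ctrl.grab_frame("side");g=ctrl.grab_frame("wrist")
cv2.imwrite("pics/s7.png",np.hstack([cv2.resize(f[60:330,230:470,::-1],(356,400)),cv2.resize(g[:,:,::-1],None,fx=.69,fy=.8333)]));s=ctrl.sense();print(s["ee_pos"],s["force"],s["joints"])
E
```

```text
time: 6.3
ee_pos: [0.545, 0.0508, 0.2672]
tool_rot: [-0.019, 1.0, -0.001, 0.0]
force: [0.8, 0.4, 0.6]
gripper_width: 0.0
[0.54510187 0.05419074 0.26719873] [-0.08409172 -0.10450936  0.52632908] [ 5.24286540e-02 -1.65321375e-01  1.70029788e+00  1.90560418e-04
  1.60651029e+00 -1.55935324e+00]
```

View pics/s7.png

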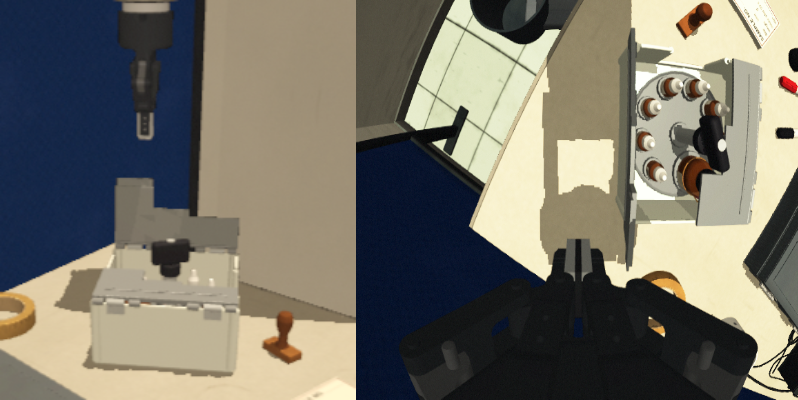

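Clear of the right flap, outside it. Descend and push towards +y along the arc.

```bash
python3 -m jog '{"grip":[1,1,1,1,1],"offset":[[0,0,-28],[0,0,-28],[0,0,-28],[0,6,0],[0,7,0]],"yaw":[0,0,0,0,0]}'
python3 -m jog '{"grip":[1,1,1,1,1],"offset":[[0,7,0],[0,7,0],[0,7,0],[0,6,0],[0,6,-1]],"yaw":[0,0,0,0,0]}'
python3 - <<'E'
from h import *
import cv2
f=ctrl.grab_frame("side");g=ctrl.grab_frame("scene")
cv2.imwrite("pics/s8.png",np.hstack([cv2.resize(f[100:330,230:470,::-1],(400,383)),cv2.resize(g[160:360,220:420,::-1],(383,383))]));s=ctrl.sense();print(s["ee_pos"],s["force"])
E
```

```text
time: 6.9
ee_pos: [0.5451, 0.0693, 0.1839]
tool_rot: [-0.022, 1.0, 0.0, -0.0]
force: [1.1, -0.0, 0.6]
gripper_width: 0.0001
time: 7.4
ee_pos: [0.5452, 0.1016, 0.1827]
tool_rot: [-0.022, 1.0, -0.0, 0.0]
force: [-0.1, -0.9, 0.4]
gripper_width: -0.0
[0.545004   0.10178179 0.18216321] [-0.54065146  0.33715253  0.10373698]
```

View pics/s8.png

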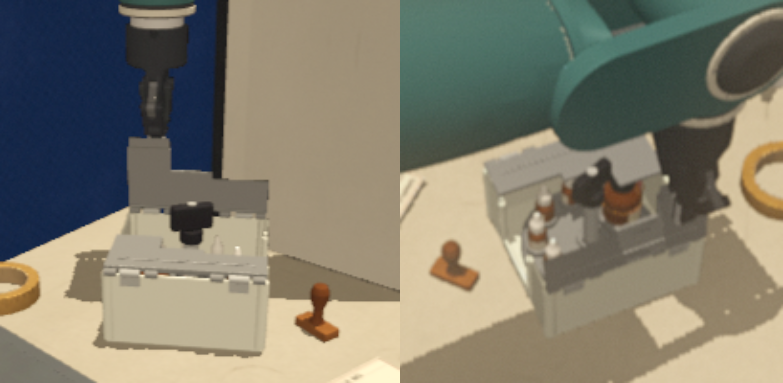

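```bash
python3 -m jog '{"grip":[1,1,1,1,1],"offset":[[0,6,-1],[0,6,-2],[0,6,-2],[0,6,-3],[0,5,-4]],"yaw":[0,0,0,0,0]}'
python3 -m jog '{"grip":[1,1,1,1,1],"offset":[[0,5,-4],[0,5,-5],[0,5,-6],[0,4,-6],[0,3,-6]],"yaw":[0,0,0,0,0]}'
python3 -m jog '{"grip":[1,1,1,1],"offset":[[0,3,-6],[0,2,-5],[0,0,-4],[0,0,0]],"yaw":[0,0,0,0]}'
python3 - <<'E'
from h import *
import cv2
f=ctrl.grab_frame("side");g=ctrl.grab_frame("scene")
cv2.imwrite("pics/s9.png",np.hstack([cv2.resize(f[100:330,230:470,::-1],(400,383)),cv2.resize(g[160:360,220:420,::-1],(383,383))]));s=ctrl.sense();print(s["ee_pos"],s["force"])
E
```

```text
time: 8.0
ee_pos: [0.5451, 0.1307, 0.1701]
tool_rot: [-0.022, 1.0, 0.0, 0.0]
force: [-1.4, -0.1, 0.6]
gripper_width: 0.0001
time: 8.5
ee_pos: [0.545, 0.1525, 0.1427]
tool_rot: [-0.022, 1.0, 0.0, -0.0]
force: [-1.2, 0.3, 1.6]
gripper_width: -0.0001
time: 8.9
ee_pos: [0.5449, 0.157, 0.1276]
tool_rot: [-0.022, 1.0, -0.0, -0.0]
force: [-0.9, 0.1, -0.0]
gripper_width: -0.0001
[0.54508135 0.15696262 0.12827312] [-0.37032624 -0.21009361  0.22801746]
```

View pics/s9.png

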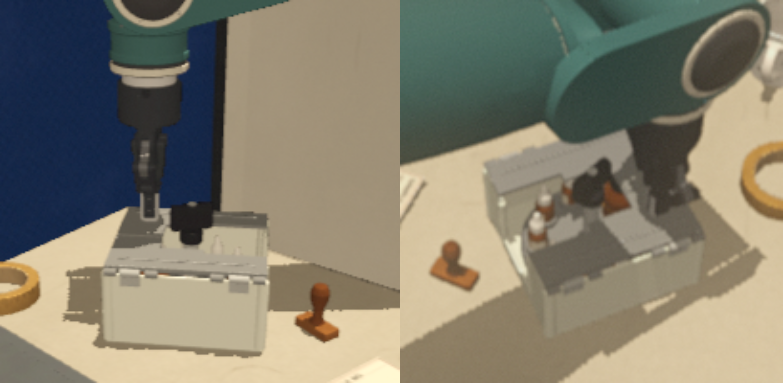

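```bash
python3 -m jog '{"grip":[1,1,1,1],"offset":[[0,0,-1],[0,0,-1],[0,0,-1],[0,0,0]],"yaw":[0,0,0,0]}'
python3 -m jog '{"grip":[1,1,1],"offset":[[0,0,-1],[0,0,-1],[0,0,0]],"yaw":[0,0,0]}'
```

```text
time: 9.4
ee_pos: [0.5452, 0.1571, 0.1259]
tool_rot: [-0.022, 1.0, 0.0, 0.0]
force: [-2.1, -1.5, 5.1]
gripper_width: 0.0005
time: 9.7
ee_pos: [0.5454, 0.1571, 0.1256]
tool_rot: [-0.022, 1.0, 0.0, 0.001]
force: [-10.5, -2.7, 22.9]
gripper_width: -0.0003
```

```bash
python3 -m jog '{"grip":[1,1,1,1,1],"offset":[[0,0,8],[0,0,20],[0,0,40],[0,21,40],[0,21,40]],"yaw":[0,0,0,0,0]}'
python3 -m jog '{"grip":[-1,-1,-1,-1],"offset":[[0,0,0],[0,0,0],[0,0,0],[0,0,0]],"yaw":[0,0,0,0]}'
python3 - <<'E'
from h import *
import cv2
s=ctrl.sense();print(s["ee_pos"],s["tool_rot"],s["joints"]);f=ctrl.grab_frame("wrist");cv2.imwrite("pics/w10.png",f[:,:,::-1])
f=f[20:320,160:500,::-1];cv2.imwrite("pics/w10c.png",cv2.resize(f,None,fx=2,fy=2,interpolation=cv2.INTER_CUBIC))
p=[.4865,.1995,.0387]
for L in((0,0,.144),(.09,.09,.1),(.09,-.09,.1),(-.09,.09,.1),(-.09,-.09,.1)):print(L,wproj(s,W(p,L)).round(1))
E
```

```text
time: 10.2
ee_pos: [0.5449, 0.1992, 0.273]
tool_rot: [-0.021, 1.0, -0.0, 0.0]
force: [0.4, 0.7, 0.2]
gripper_width: 0.0002
time: 10.6
ee_pos: [0.5448, 0.1986, 0.2699]
tool_rot: [-0.021, 1.0, -0.0, -0.001]
force: [0.5, 0.3, -0.6]
gripper_width: 0.058
[0.54482263 0.19858146 0.26990499] [-2.13558736e-02  9.99771458e-01 -3.06721224e-04 -9.30080046e-04] [ 3.05565495e-01 -9.32919031e-02  1.63077827e+00 -6.72915559e-05
  1.60606383e+00 -1.30794815e+00]
(0, 0, 0.144) [327.9 153.9]
(0.09, 0.09, 0.1) [433.1 262.9]
(0.09, -0.09, 0.1) [219.2 262.7]
(-0.09, 0.09, 0.1) [441.   44.9]
(-0.09, -0.09, 0.1) [212.6  43.6]
```

View pics/w10c.png

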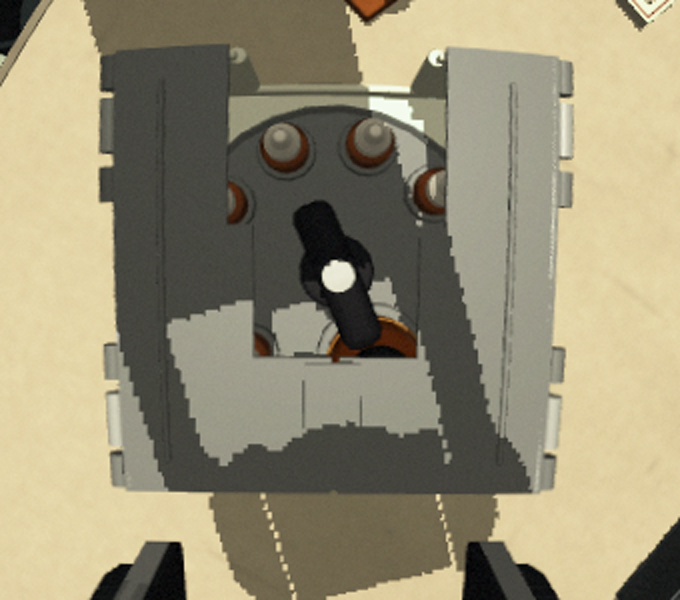

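```bash
cat >> h.py <<'E'
def wray(s,u,v,z):
    T=WM["tool_from_camera"];a=np.array([u-WM["cx"],v-WM["cy"]])/WM["fx"];th=np.hypot(*a)
    d=np.r_[a/th*np.sin(th),np.cos(th)];Rt=Rn.from_quat(s["tool_rot"]).as_matrix()
    D=Rt@T[:3,:3]@d;o=Rt@T[:3,3]+s["ee_pos"];return o+D*(z-o[2])/D[2]
E
python3 - <<'E'
from h import *
s=ctrl.sense()
c=lambda u,v:(160+u/2,20+v/2)
R={}
for n,q,z in(("dot",(339,276),.145),("hA",(313,212),.144),("hB",(362,338),.144),("RL",(548,490),.1),("RR",(126,488),.102),("FL",(558,57),.1),("FR",(103,57),.1)):
    R[n]=wray(s,*c(*q),z);print(n,R[n].round(4))
d=R["hA"]-R["hB"];print("handle +x dir (A away from bottle)",np.arctan2(d[1],d[0]),np.hypot(*d[:2]), (R["hA"]+R["hB"])/2)
for a,b in(("RL","FL"),("RR","FR")):
    e=R[a]-R[b];print(np.arctan2(e[1],e[0]),np.hypot(*e[:2]))
for a,b in(("RL","RR"),("FL","FR")):
    e=R[a]-R[b];print(np.arctan2(-e[0],e[1]),np.hypot(*e[:2]))
print(sum(R[k] for k in("RL","RR","FL","FR"))/4)
q=Rn.from_quat(s["tool_rot"]).as_matrix();print(q[:,1])
E
```

```text
dot [0.4892 0.2007 0.145 ]
hA [0.4686 0.1914 0.144 ]
hB [0.5094 0.2091 0.144 ]
RL [0.575  0.2941 0.1   ]
RR [0.5804 0.1169 0.102 ]
FL [0.3965 0.2844 0.1   ]
FR [0.4043 0.1054 0.1   ]
handle +x dir (A away from bottle) -2.731329754563064 0.04450566669828132 [0.48898226 0.20027258 0.144     ]
0.05402878825279489 0.17876657486010358
0.06474703890215498 0.17651859715650983
0.03061157678266743 0.17729505021640382
0.043460484047502176 0.17914837987434679
[0.48902433 0.20020326 0.1005    ]
[-4.26916781e-02  9.99088169e-01 -5.02164742e-04]
```

```bash
python3 -m jog '{"grip":[-1,-1,-1,-1,-1],"offset":[[-3,0,0],[-3,0,0],[-3,0,0],[-3,0,0],[-3,0,0]],"yaw":[-0.146,-0.146,-0.146,-0.146,-0.146]}'
python3 -m jog '{"grip":[-1,-1,-1,-1,-1],"offset":[[-3,0,0],[-3,0,0],[-3,0,0],[-3,0,0],[-3,0,0]],"yaw":[-0.146,-0.146,-0.146,-0.146,-0.146]}'
python3 -m jog '{"grip":[-1,-1,-1,-1,-1],"offset":[[-3,0,0],[-3,0,0],[-3,0,0],[-3,0,0],[-3,1,0]],"yaw":[-0.146,-0.146,-0.146,-0.146,-0.146]}'
python3 -m jog '{"grip":[-1,-1,-1,-1,-1],"offset":[[-3,1,0],[-3,0,0],[-3,0,0],[-2,0,0],[0,0,0]],"yaw":[-0.146,-0.146,-0.146,-0.146,0]}'
python3 - <<'E'
from h import *
import cv2
s=ctrl.sense();print(s["ee_pos"],s["tool_rot"],s["joints"]);f=ctrl.grab_frame("wrist");cv2.imwrite("pics/w11.png",f[:,:,::-1])
R=Rn.from_quat(s["tool_rot"]).as_matrix();print(np.arctan2(R[1,1],R[0,1]))
print(wproj(s,np.array([.489,.2005,.145])))
E
```

```text
time: 11.15
ee_pos: [0.5299, 0.1987, 0.2706]
tool_rot: [0.34, 0.941, -0.0, -0.0]
force: [0.1, -1.2, 0.6]
gripper_width: 0.0856
time: 11.65
ee_pos: [0.5149, 0.1987, 0.2706]
tool_rot: [0.653, 0.757, -0.0, -0.0]
force: [-0.5, 0.3, 0.8]
gripper_width: 0.0855
time: 12.15
ee_pos: [0.4999, 0.1997, 0.2706]
tool_rot: [0.88, 0.474, -0.0, -0.0]
force: [-0.2, -0.7, -0.1]
gripper_width: 0.0856
time: 12.65
ee_pos: [0.4889, 0.2008, 0.2708]
tool_rot: [0.979, 0.202, -0.0, 0.0]
force: [-0.2, 1.0, -0.0]
gripper_width: 0.0852
[0.4888715  0.20078159 0.27075567] [ 9.79290802e-01  2.02458352e-01 -3.71963861e-04  5.32292711e-05] [ 3.41432869e-01 -2.09016432e-01  1.73228747e+00 -3.44069366e-06
  1.61907311e+00  1.50449378e+00]
-1.1630610915066444
[321.13510241 243.01438155]
```

View pics/w11.png

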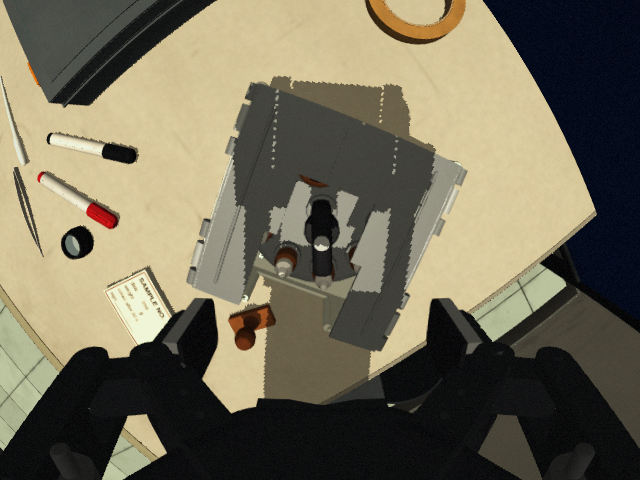

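```bash
python3 -m jog '{"grip":[-1,-1,-1,-1,-1],"offset":[[0,0,-35],[0,0,-35],[0,0,-35],[0,0,-20],[0,0,-8]],"yaw":[0,0,0,0,0]}' 40
python3 -m jog '{"grip":[0,0.5,1,1,1],"offset":[[0,0,0],[0,0,0],[0,0,0],[0,0,0],[0,0,0]],"yaw":[0,0,0,0,0]}' 40
python3 - <<'E'
from h import *
import cv2
s=ctrl.sense();print(s["ee_pos"],s["force"],s["wrist_torque"],s["gripper_width"]);f=ctrl.grab_frame("wrist");g=ctrl.grab_frame("side");cv2.imwrite("pics/w12.png",np.hstack([f[::-1,::-1,::-1][::-1,::-1],])[:, :, :])
cv2.imwrite("pics/s12.png",cv2.resize(g[150:330,240:440,::-1],None,fx=3,fy=3))
E
```

```text
time: 13.2
ee_pos: [0.4883, 0.2006, 0.1358]
tool_rot: [0.979, 0.206, -0.002, 0.0]
force: [-0.2, -0.6, 0.5]
gripper_width: 0.0853
time: 13.7
ee_pos: [0.4893, 0.2013, 0.1391]
tool_rot: [0.979, 0.204, 0.001, -0.0]
force: [-5.6, 4.8, 12.7]
gripper_width: 0.0135
[0.48928185 0.20130644 0.13910479] [-5.55490356  4.82803062 12.66640029] [0.46813119 0.91732593 0.0885028 ] 0.01352672688635814
```

View pics/w12.png

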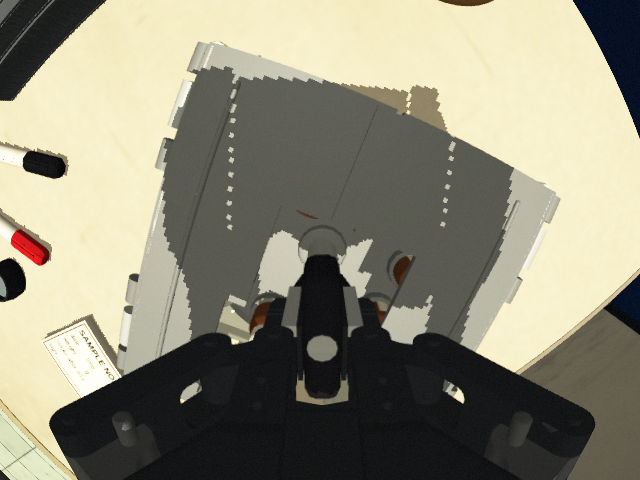

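View pics/s12.png

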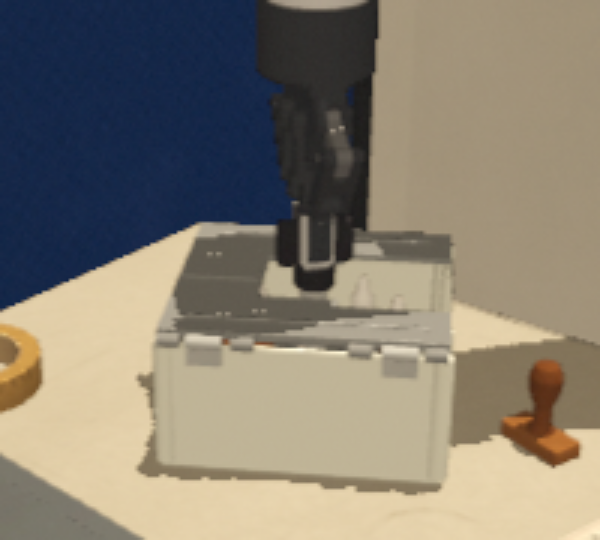

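```bash
python3 -m jog '{"grip":[1,1,1,1,1],"offset":[[0,0,1],[0,0,0],[0,0,0],[0,0,0],[0,0,0]],"yaw":[0.05,0.13,0.13,0.13,0.13]}'
python3 -m jog '{"grip":[1,1,1,1,1],"offset":[[0,0,0],[0,0,0],[0,0,0],[0,0,0],[0,0,0]],"yaw":[0.13,0.13,0.13,0.13,0.13]}'
python3 - <<'E'
from h import *
s=ctrl.sense();print(s["ee_pos"],s["force"],s["wrist_torque"],s["gripper_width"],s["joints"])
E
```

```text
time: 14.3
ee_pos: [0.4887, 0.2021, 0.1391]
tool_rot: [0.881, 0.474, 0.0, -0.001]
force: [-5.3, 11.8, -1.1]
gripper_width: 0.0137
time: 14.8
ee_pos: [0.4876, 0.2023, 0.1391]
tool_rot: [0.683, 0.73, -0.0, -0.002]
force: [-18.7, 12.9, 5.3]
gripper_width: 0.0133
[0.4875949  0.20233687 0.13911293] [-18.67819501  12.87260192   5.30418589] [ 1.78460551  2.52179598 -0.0387275 ] 0.013289860337099925 [ 0.34329176 -0.14987114  1.89596999  0.00349736  1.39817518  0.27634865]
```

```bash
python3 -m jog '{"grip":[1,1,1,1,1],"offset":[[-1,1.2,0],[0,0,0],[0,0,0],[0,0,0],[0,0,0]],"yaw":[0,0.1,0.13,0.13,0.13]}'
python3 - <<'E'
from h import *
s=ctrl.sense();print(s["ee_pos"],s["force"],s["wrist_torque"],s["gripper_width"],s["joints"])
E
```

```text
time: 15.3
ee_pos: [0.4867, 0.2022, 0.1391]
tool_rot: [0.486, 0.874, -0.001, -0.001]
force: [-18.5, -1.8, 8.2]
gripper_width: 0.0134
[0.4867341 0.2022108 0.1391155] [-18.53893078  -1.76952046   8.19526637] [-0.25422026  2.5393243  -0.04152125] 0.0133505722292761 [ 3.44999011e-01 -1.51140014e-01  1.89708680e+00  7.06563807e-04
  1.39930968e+00 -2.10636523e-01]
```

```bash
python3 -m jog '{"grip":[1,1,1,1,1],"offset":[[-1,0,0],[-0.5,0,0],[0,0,0],[0,0,0],[0,0,0]],"yaw":[0.13,0.13,0.13,0.13,0]}'
python3 - <<'E'
from h import *
s=ctrl.sense();print(s["ee_pos"],s["force"],s["wrist_torque"],s["gripper_width"],s["joints"])
R=Rn.from_quat(s["tool_rot"]).as_matrix();print(np.arctan2(R[1,1],R[0,1]))
E
```

```text
time: 15.8
ee_pos: [0.486, 0.2015, 0.1391]
tool_rot: [0.246, 0.969, -0.001, -0.001]
force: [-7.5, -7.4, 3.2]
gripper_width: 0.0134
[0.48597686 0.20154536 0.13910932] [-7.47613539 -7.359822    3.2434996 ] [-0.94300507  1.12851022 -0.05425072] 0.013412807504763296 [ 3.45198962e-01 -1.54083736e-01  1.89969454e+00 -1.11559685e-03
  1.39835495e+00 -7.29322500e-01]
1.0747151420647714
```

```bash
python3 -m jog '{"grip":[1,1,1,1,1],"offset":[[-0.5,-0.7,0],[0,-0.5,0],[0,-0.5,0],[0,0,0],[0,0,0]],"yaw":[0.13,0.13,0.13,0.13,0.01]}'
python3 -m jog '{"grip":[1,1],"offset":[[0,0,0],[0,0,0]],"yaw":[0,0]}'
python3 - <<'E'
from h import *
import cv2
s=ctrl.sense();print(s["ee_pos"],s["force"],s["wrist_torque"],s["gripper_width"],s["joints"],s["tool_rot"])
R=Rn.from_quat(s["tool_rot"]).as_matrix();print(np.arctan2(R[1,1],R[0,1]))
a=ctrl.grab_frame("wrist");cv2.imwrite("pics/w13.png",a[:,:,::-1])
b=ctrl.grab_frame("scene");cv2.imwrite("pics/sc13.png",cv2.resize(b[200:350,235:405,::-1],None,fx=4,fy=4,interpolation=cv2.INTER_CUBIC))
E
```

```text
time: 16.3
ee_pos: [0.4857, 0.2005, 0.1391]
tool_rot: [-0.016, 1.0, -0.0, -0.001]
force: [-5.3, -0.5, 1.4]
gripper_width: 0.0131
time: 16.5
ee_pos: [0.4857, 0.2005, 0.1391]
tool_rot: [-0.013, 1.0, -0.0, -0.001]
force: [-5.5, -1.0, 0.5]
gripper_width: 0.0136
[0.48572084 0.20051713 0.13911202] [-5.543211   -0.99751203  0.50984761] [-0.06659219  0.92351578  0.03380082] 0.01357759128861464 [ 3.42916722e-01 -1.56388305e-01  1.90171881e+00  9.99727416e-05
  1.39731951e+00 -1.25304018e+00] [-1.25713004e-02  9.99920837e-01 -1.24914202e-04 -5.16066623e-04]
1.5959397160051036
```

View pics/w13.png

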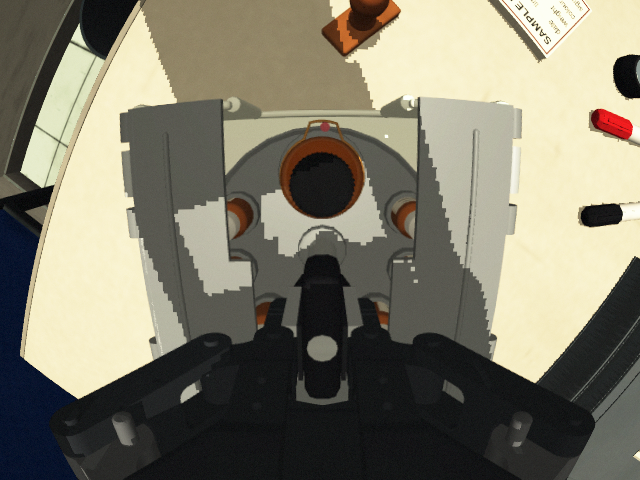

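View pics/sc13.png

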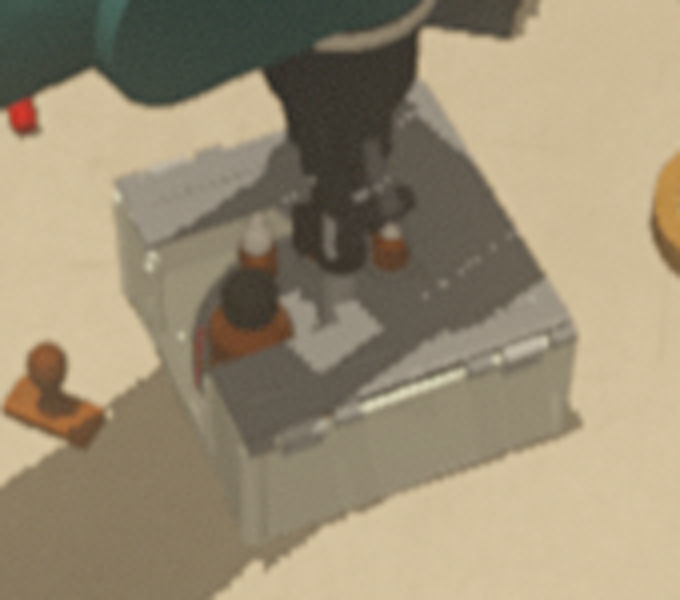

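```bash
python3 - <<'E'
import cv2
a=cv2.imread("pics/w13.png")
cv2.imwrite("pics/w13a.png",cv2.resize(a[85:285,110:310],None,fx=3.9,fy=3,interpolation=cv2.INTER_CUBIC))
cv2.imwrite("pics/w13b.png",cv2.resize(a[85:285,325:525],None,fx=3.9,fy=3,interpolation=cv2.INTER_CUBIC))
cv2.imwrite("pics/w13m.png",cv2.resize(a[90:270,250:400],None,fx=4,fy=3.3,interpolation=cv2.INTER_CUBIC))
E
```

```text
(no output)
```

View pics/w13a.png

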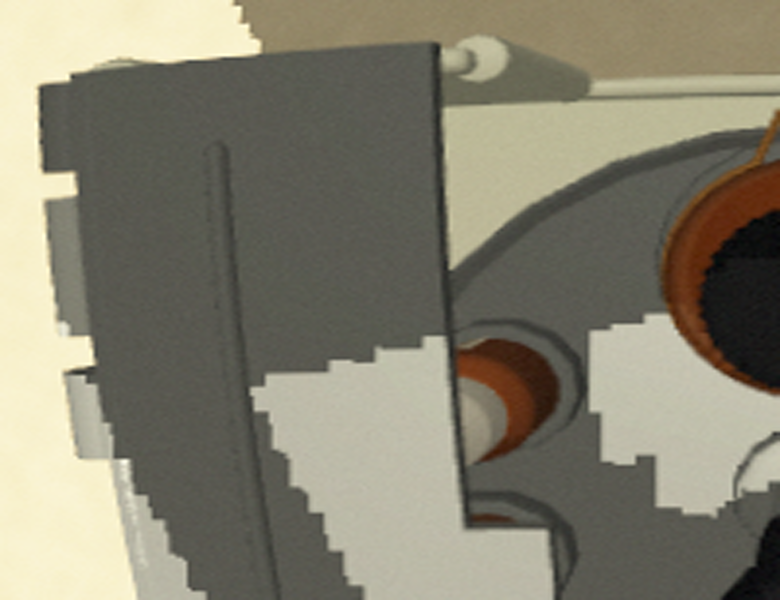

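View pics/w13b.png

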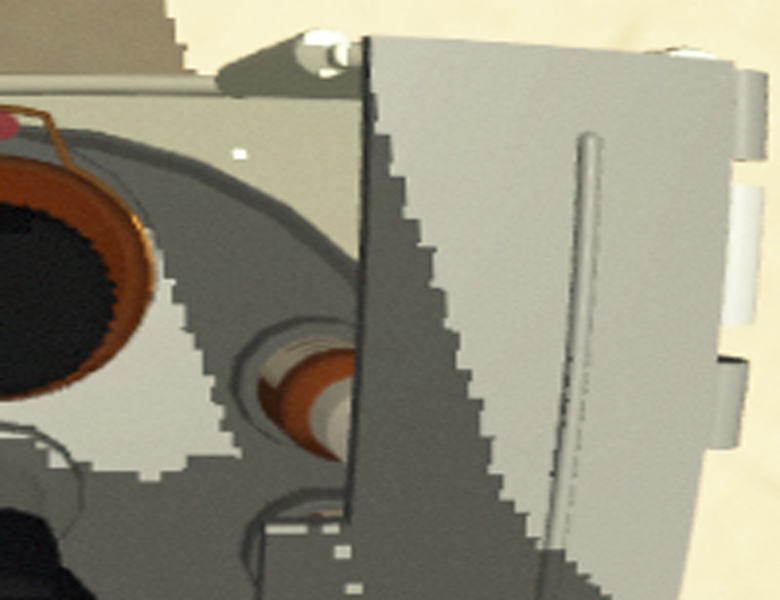

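View pics/w13m.png

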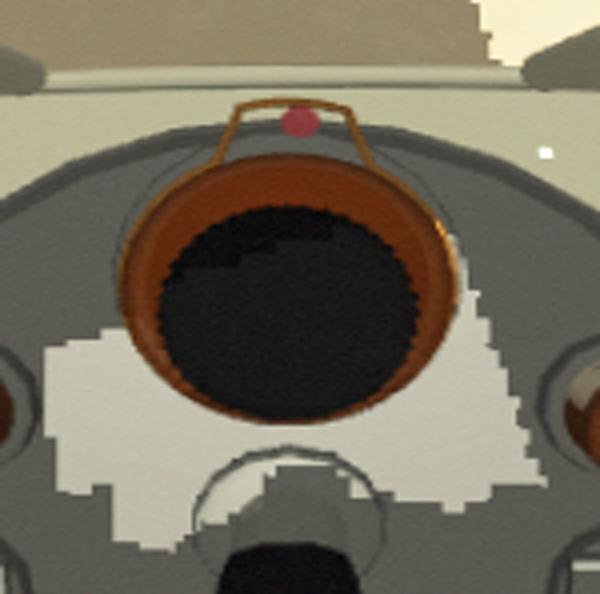

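```bash
python3 - <<'E'
from h import *
s=ctrl.sense()
A=lambda x,y:(110+x/3.9,85+y/3)
B=lambda x,y:(325+x/3.9,85+y/3)
C=lambda x,y:(250+x/4,90+y/3.3)
g=lambda q,z:wray(s,*q,z)
Rp=[g(A(*q),.100) for q in((437,44),(450,290),(466,526))]
Lp=[g(B(*q),.100) for q in((367,38),(357,300),(347,520))]
print(np.round(Rp,4),np.round(Lp,4))
for P in(Rp,Lp):
    d=P[2]-P[0];print("edge yaw",np.arctan2(d[1],d[0]),np.hypot(*d[:2]))
d=Lp[0]-Rp[0];print("cross",np.arctan2(-d[0],d[1]),np.hypot(*d[:2]));d=Lp[2]-Rp[2];print("cross",np.arctan2(-d[0],d[1]),np.hypot(*d[:2]))
# pins
a=g(A(480,58),.1);b=g(B(325,52),.1);d=b-a;print("pins",np.arctan2(-d[0],d[1]),np.hypot(*d[:2]),(a+b)/2)
print("mid F",(Lp[0]+Rp[0])/2,"mid Rr",(Lp[2]+Rp[2])/2)
# flap ridges/hinge: front outer corners
a=g(A(72,75),.1);b=g(B(735,62),.1);d=b-a;print("outer",np.arctan2(-d[0],d[1]),np.hypot(*d[:2]),(a+b)/2)
r1=[g(A(*q),.1) for q in((216,150),(248,440))];r2=[g(B(*q),.1) for q in((588,138),(573,440))]
for r in(r1,r2): d=r[1]-r[0];print("ridge",np.arctan2(d[1],d[0]))
print("cap",g(C(289,312),.095),"bulb",g(C(300,122),.06),g(C(300,122),.09))
print("dot",g((321.5,348),.145))
E
```

```text
[[0.4008 0.1557 0.1   ]
 [0.4364 0.1571 0.1   ]
 [0.4721 0.1576 0.1   ]] [[0.3982 0.2391 0.1   ]
 [0.436  0.2397 0.1   ]
 [0.4693 0.2413 0.1   ]]
edge yaw 0.027379640843953747 0.07132417380465068
edge yaw 0.031116090160072784 0.07115474915473038
cross 0.03214225771570337 0.08346026575213723
cross 0.034156579343622595 0.08372710736025844
pins 0.0335361429599754 0.07388970412264921 [0.40183698 0.19750591 0.1       ]
mid F [0.39950736 0.19738946 0.1       ] mid Rr [0.47071623 0.1994726  0.1       ]
outer 0.033494312553823916 0.1747953836949487 [0.39930871 0.19744598 0.1       ]
ridge 0.04418987925439508
ridge 0.050821589035981496
cap [0.43788899 0.19899891 0.095     ] bulb [0.4115021 0.1998627 0.06     ] [0.4125437  0.19964237 0.09      ]
dot [0.48839199 0.19985672 0.145     ]
```

```bash
python3 -m jog '{"grip":[1,1,1,1,1],"offset":[[-0.4,0,0],[0,0,0],[0,0,0],[0,0,0],[0,0,0]],"yaw":[0.01,0,0,0,0]}'
python3 - <<'E'
from h import *
import cv2
s=ctrl.sense();print(s["ee_pos"],s["force"],s["wrist_torque"],s["gripper_width"])
R=Rn.from_quat(s["tool_rot"]).as_matrix();print(np.arctan2(R[1,1],R[0,1]))
a=ctrl.grab_frame("wrist");cv2.imwrite("pics/w14.png",a[:,:,::-1])
b=ctrl.grab_frame("side");cv2.imwrite("pics/si14.png",cv2.resize(b[150:330,200:460,::-1],None,fx=3,fy=3,interpolation=cv2.INTER_CUBIC))
b=ctrl.grab_frame("scene");cv2.imwrite("pics/sc14.png",b[:,:,::-1])
E
```

```text
time: 17.1
ee_pos: [0.4857, 0.2005, 0.1391]
tool_rot: [-0.019, 1.0, -0.0, -0.0]
force: [0.1, -1.0, -4.8]
gripper_width: 0.0135
[0.48568832 0.20050613 0.13914386] [ 0.12190581 -1.0239277  -4.80921389] [-0.21666491  0.00953001  0.03792957] 0.013464464516595881
1.6094669463662485
```

View pics/w14.png

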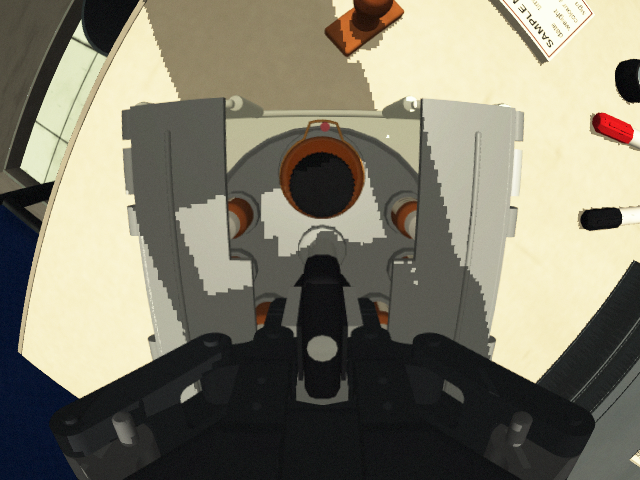

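View pics/si14.png

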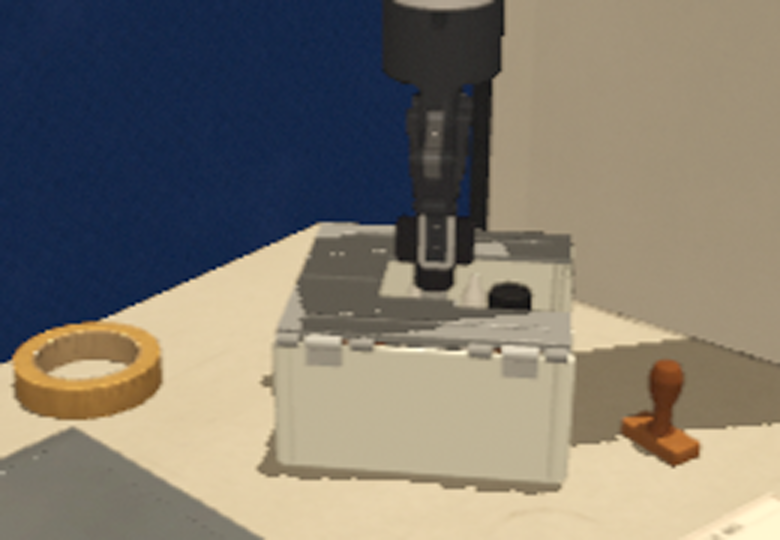

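View pics/sc14.png

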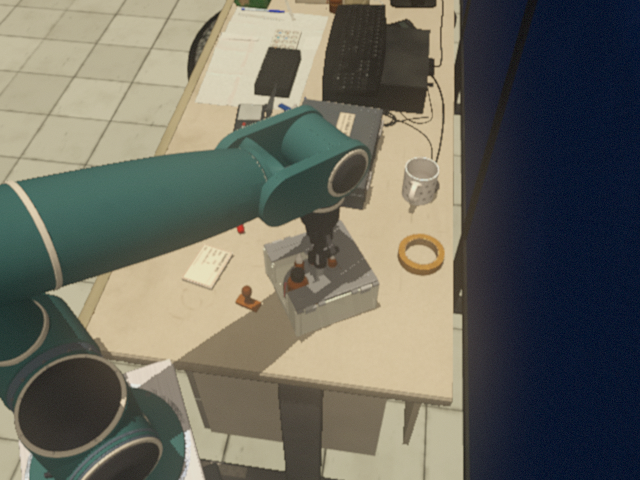

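```bash
python3 -c "
from bench import ctrl
s=ctrl.sense();print(s['time'],s['qvel'].round(3),s['force'],s['gripper_width']);print(ctrl.hand_in())"
```

```text
17.25 [ 0.    -0.    -0.002 -0.001 -0.001 -0.001] [ 1.39061377 -1.73575298 -5.48206929] 0.013254223560002106
the job is handed in; nothing more can be done
None
```

The dispenser is ready: both flaps are shut, the big bottle stands in the front opening, and the arm is still holding the handle. I handed it in at 17.3 s of the 64 s; it reported no verdict.

- **Flaps:** I folded the left one down first, then the right one over it. Each was pressed to its stop with about 23–30 N. The stop came at the same height for both, about 100 mm above the dispenser's underside.
- **Turntable:** I gripped the bar handle (opening 13.5 mm on a 14 mm bar) and turned it about 2.77 rad counterclockwise, then made a 0.01 rad correction. Nothing but the handle was used, and the tool stayed clear of the big bottle.
- **Bottle position:** In the last wrist picture the cap sits within about 1 px of the middle of the opening. I put the remaining error at about 0.01 rad.
- **At hand-in:** The arm was at rest with about 6 N on it, and the grip was still closed on the bar. The pictures show the tape roll and stamp in place and no sign that the label pad or loupe moved, though I did not measure their positions before and after.

**Checks that disagreed:**
- My estimates of the dispenser's yaw ranged from 0.027 to 0.065 rad. I used about 0.032 rad, from the edges of the opening.
- The grip was slightly off the turntable's axis, so side forces reached about 23 N during the turn. I moved the arm to relieve them.

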